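# Lock the wash basket on the dip hook

## Task

Hang the wire basket with its two brass plugs by its bail in the throats of the dip hook, swing the hook's upper jaw down shut over the bail, then push the locking pin through the aligned holes of both jaws until its square head is up against the jaw. Finish while holding: with the pin in, keep the fingers pressing down on the closed upper jaw, with a light steady push, so that it has no play while I fit the clip to the pin's end. Keep the plugs in the basket, and leave the other things on the cart where they are.

Things in the scene. Friction and masses are not known exactly. Their poses are not given: they have to be found in the camera images.
- basket: Open steel wire basket, 90 x 150 x 45 mm (x, y, z), 0.24 kg, two brass plugs in it. Origin: centre of its underside, z up. A rigid bail (round bar, 10 mm thick) stands over it in its y-z plane: legs near y = +-72 mm and a level top bar along y, straight from y = -57 to +57 mm, its axis at z = 140 mm, with an upright flat grip in the middle.
- bail_mid (a point): Middle of the axis of the bail's top bar, 140 mm above the basket's underside. A flat rubber grip sits here, upright on the bar: 26 mm (x) x 10 mm thick (y), its top 32 mm above the bar's axis. Pinch it across its 10 mm, fingertips above the bar; the hook takes the bare bar on both sides of it.
- plug_a: Brass hexagon plug, 41 x 35 x 31 mm, 80 g, standing loose in the basket. Origin at the centre of its underside.
- plug_b: A second plug like plug_a, standing loose in the other half of the basket.
- dip_hook: Dark steel fork of two hook arms on a stand bolted to the cart: base plate 145 x 90 x 10 mm, post 32 mm square (x = 75 to 107 mm). The arms, 10 mm thick at y = +-47 mm, z = 149 to 167 mm, reach to -x (to the robot's left), tied at the back (x over 55 mm) and the front (x = -69 to -43 mm). Origin on the cart's top under the throats; x from front to post, y along hinge and pin holes, z up.
- throat (a point): Middle of the bail bar's axis when it lies in both arms' throats: hook frame (0, 0, 172) mm, the bar along the hook's y. The throats are open at the top, 25 mm wide (x = -12 to +13 mm), bottom at z = 167 mm, tops at 180 mm in front, 182 mm behind. 84 mm clear (y) between the arms. Bring the basket in from the hook's front (-x side): bail above the lug, basket under the arms.
- hook_hole (a point): Centre of the eye of the locking lug (16 mm thick in y, top at z = 205 mm) in the middle of the front tie: hook frame (-55, 0, 190) mm, a plain 13.5 mm hole along the hook's y. Shut, the upper jaw's two cheeks stand beside the lug with equal holes in line, 31 mm over their outer faces (y = +-15.5 mm).
- jaw_axis (a point): The jaw's hinge axis, hook frame (70, 0, 218) mm, along the hook's y. At opening angle a the jaw points along (-cos a, 0, sin a) and its outer face along (sin a, 0, cos a) in the hook frame: 0 is shut (level, at a stop), 1.7 to 1.95 rad at the start (leaning back), stop at 2.1. Stiff hinge (0.15 N m): the jaw stays where it is left; about 3 N at the pad swings it.
- upper_jaw: Upper jaw: two 6 mm bright steel cheeks joined by a bridge 31 mm wide (y). The bridge's flat outer face lies 19 mm from the hinge axis and runs from 12 to 135 mm along the jaw; 13.5 mm eyes at its end, 125 mm from the axis and 28 mm below it when shut. Origin on the hinge axis, -x along the jaw, z out of the outer face (up when shut).
- jaw_pad (a point): Centre of the ribbed rubber thumb pad (32 x 29 mm, raised 3 mm) on the jaw's outer face, 115 mm from the hinge axis and 22 mm outwards: the place to push. When shut it is at z = 240 mm and faces up.
- lock_pin: Loose steel pin lying on the cart, 0.12 kg: square head 20 x 20 x 45 mm with two grooves, round shank 10 mm thick along +x with a conical nose (last 10 mm). Origin: centre of the head's underside; the axis runs along x at z = 10 mm; head from x = -22.5 to +22.5 mm, tip at x = 78.5 mm; balance point at x = 5 mm. It may go in from either side.
- pin_seat (a point): Point on the pin's axis 15.5 mm ahead of the head's front face: with the head up against the shut jaw it lies at hook_hole.
- pin_tip (a point): Tip of the pin's nose, 56 mm ahead of the head's front face.
- wrench: Adjustable wrench lying flat, 41 x 210 x 9 mm, a bystander to be left alone. Origin at the centre of its underside.
- tee_a: Brass tee, 56 x 66 x 45 mm, a bystander to be left alone. Origin at the centre of its underside.
- pressure_gauge: Dial gauge lying face up, 88 x 63 x 24 mm, a bystander to be left alone. Origin at the centre of its underside.
There are look-alikes about, which are no part of the job. What is shaped like the plug_a but pink is not meant.

How it is judged:
By the outcome, as a careful person would: the job done as asked, in the order asked, and still so for the second after the job is handed in, while the arm keeps its last pose, push and grip.
It also fails if it takes over 72 s, if anything falls off the work surface, if the arm or the gripper's body presses on something with over 40 N, if the wrist force passes 120 N, or if a joint passes its speed limit or range.

## Robot

A 6-joint arm with a two-finger parallel gripper is mounted at the origin on a cart in front of the work surface, level with it; the furniture and walls round the work are solid. World frame = base frame: x ahead of the robot, y to its left, z up, the work surface at z = 0. Lengths are in mm, angles in rad, forces in N, time in s.
With the tool pointing down it reaches from about 275 to 1000 mm from the base axis. Payload 8.4 kg.
Tool frame: the origin (TCP) lies between the finger pads; the fingertips stand 22 mm ahead of it and the grasp point (between the pads) lies 3 mm ahead of it (r.nose_length is the z of the fingertips in the tool frame, in mm); z points along the fingers, y is the line along which they close (so a half turn about z gives the same grasp; the last joint's range is limited). The gripper opens to 85 mm and grips with 20 to 120 N. Pads are 22 mm wide; open, the fingers measure 114 mm over their backs; the gripper's body (76 mm by 85 mm) begins 54 mm behind the grasp point. The pads swing forward as they close: fully open they stand 13 mm farther back than shut.
Start: joints at [1.133, 0.353, 1.633, -0, 1.155, -0.002], TCP at [263.834, 566.586, 253.281] pointing down, gripper open.
Joint ranges: [-2.63, 2.63], [-0.92, 2.1], [0.06, 2.66], [-1.3, 4.44], [0, 2.69], [-3.02, 3.02]. Speed limits (rad/s): [2.22, 2.22, 2.79, 3.14, 3.14, 3.14].

## Interface

Orientations are given as [roll, pitch, yaw] about the fixed x, y, z axes, in that order (R = Rz(yaw) Ry(pitch) Rx(roll)).
In Python, from rig import r, cams gives the robot as it stands.
- The arm moves only by the shell command python3 -m handwheel 'ROWS' [FORCE]. ROWS is a JSON list of rows, 1 to 5 of them, each an object with the fields ax, ay, az (a rotation vector in rad), sx, sy, sz (the shift in mm), jaw (the opening from 0.0 (shut) to 1.0 (fully open)); a field left out counts as zero (the opening has to be given); each row shifts and turns the commanded pose from where the row before left it, along the tool's axes as they then stand; what a row does not reach is not made up. A row lasts 1/12 s, in which the tool goes at most 41.7 mm and 0.125 rad, less where a joint would pass 70% of its speed; a pose out of reach is approached as far as the arm can. The fingers move at their own pace and stop on an object; FORCE is the grip in N (left out, the last holds). Time passes only in rows, so rows that do not move let the fingers close. It prints the time, the measured TCP pose, the force, the opening and the grip force at its end. Input that does not fit is refused with a message, and nothing moves.
- r.sense(): the state, without advancing time (a new reading comes with each control period).
- cams.grab_frame(name): name is "scene" or "side" or "wrist"; returns the picture (400x640x3 uint8, red, green, blue); there is no depth.
- cams.camera_params(name): a dict with "fx", "fy", "cx", "cy" (pixels), "rvec" (rotation vector, rad) and "tvec" (3), from world to camera coordinates, as OpenCV has them. Camera axes: x right, y down, z forward; pixel columns grow to the right and rows downward; lengths in mm; the calibration is good to about 2 mm. A picture is of the moment at which its call begins: read the wrist's pose just before it. camera_params takes no time and is no camera call; for the wrist camera it gives the pose at the moment of the call.
- r.sign_off(): hands the job in; it is judged then, once.
The state is a dict: "clock": time; "qpos": joint angles; "qvel": joint speeds; "joint_efforts": joint torques, N m; "eef_pos": TCP position; "tcp_rot": TCP orientation; "contact_force": force on the tool from outside, world axes, zero at the start; "wrist_torque": the same for the moment, N m; "opening": opening from 0.0 (shut) to 1.0 (fully open); "grasp_force": force on a finger pad.
Only numpy, scipy, OpenCV 4.12 (cv2) and the standard library are available. Lean on these libraries where they do the work, as an engineer would, in place of code of your own. Each camera call takes 0.05 s, during which the arm holds its last target. There are 200 camera calls.

## Working session

There is one attempt and no reset: what is moved stays moved. The work goes in short steps, Python scripts to look and compute and a shell command to move; the robot and the scene stay as the last step left them, time stands still between calls to the robot, and variables do not carry over. Pictures are saved under pics/ and viewed, at most 10 in all, crops included, and the job is handed in when it is done.

```bash
ls; mkdir -p pics
cat > h.py <<'E'
import numpy as np, cv2, sys
from rig import r, cams
from scipy.spatial.transform import Rotation as Rn
def save(n,f):
    p=cams.camera_params(n); im=cams.grab_frame(n); cv2.imwrite('pics/'+f,im[:,:,::-1]); return im,p
def KRT(p):
    K=np.array([[p['fx'],0,p['cx']],[0,p['fy'],p['cy']],[0,0,1.]]); return K,cv2.Rodrigues(np.array(p['rvec'],float))[0],np.array(p['tvec'],float).ravel()
def ray(p,u,v):
    K,R,t=KRT(p); return -R.T@t, R.T@np.linalg.inv(K)@np.array([u,v,1.])
def atz(p,u,v,z):
    c,d=ray(p,u,v); return c+d*(z-c[2])/d[2]
def proj(p,X):
    K,R,t=KRT(p); q=(K@(R@np.atleast_2d(X).T+t[:,None])).T; return q[:,:2]/q[:,2:]
def tri(obs):
    A=0;b=0
    for p,u,v in obs:
        c,d=ray(p,u,v); d=d/np.linalg.norm(d); M=np.eye(3)-np.outer(d,d); A=A+M; b=b+M@c
    return np.linalg.solve(A,b)
E
python3 - <<'E'
from h import *
for n in ["scene","side","wrist"]:
    im,p=save(n,n+"0.png"); print(n,p)
print(r.sense(), r.nose_length)
E
```

```text
pics
scene {'fx': 377.65697404283253, 'fy': 377.65697404283253, 'cx': 320.2659778925343, 'cy': 202.04553026789006, 'rvec': array([ 1.93801946, -1.15824794,  0.62437086]), 'tvec': array([-249.66329341,  369.07230952,  609.05756899])}
side {'fx': 385.21951334609287, 'fy': 385.21951334609287, 'cx': 317.53836849662514, 'cy': 189.2492141915034, 'rvec': array([ 0.14563677, -2.63388654,  1.56789321]), 'tvec': array([ 475.472165  ,  180.67797405, 1071.08892628])}
wrist {'fx': 348.66162487716224, 'fy': 348.66162487716224, 'cx': 314.8419380527207, 'cy': 196.3136158448939, 'rvec': array([-2.42355344, -1.54484196, -0.23605722]), 'tvec': array([-624.70140767,  -38.92809622,  379.0493608 ])}
{'clock': 0.15, 'qpos': array([ 1.13263242e+00,  3.53512550e-01,  1.63393026e+00, -3.29062237e-06,
        1.15521406e+00, -2.43838099e-03]), 'qvel': array([ 5.03304061e-04, -2.62995662e-03, -2.41563807e-03, -2.13175136e-04,
       -5.73237997e-05,  4.70123426e-04]), 'joint_efforts': array([ 1.63665074e-03, -6.05645800e+01, -3.42338276e+01,  1.09510540e-04,
        6.30268521e-03,  5.08768801e-05]), 'eef_pos': array([263.6763542 , 566.29550402, 252.73360256]), 'tcp_rot': array([-3.14052844e+00,  4.14155222e-07,  2.70586846e+00]), 'contact_force': array([-0.27706339,  0.75363787, -0.52053232]), 'wrist_torque': array([ 0.04276954, -0.01637146, -0.05580793]), 'grasp_force': 0.0, 'opening': 1.0004038262888129} 22.0
```

View pics/scene0.png

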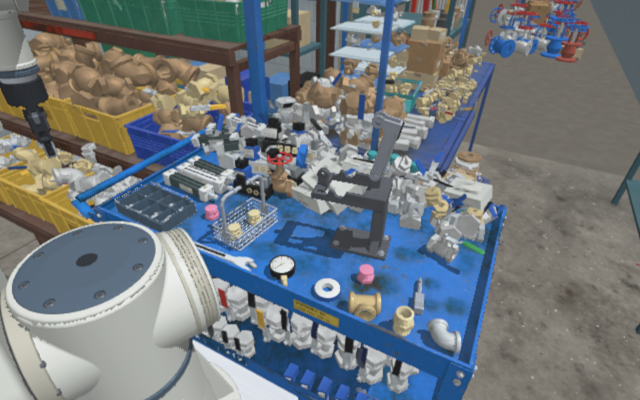

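View pics/side0.png

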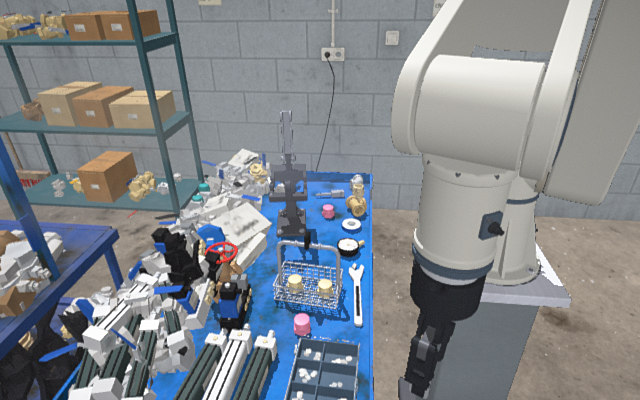

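The scene view shows the basket at about (245,225), the hook at (350,200), the pin at (419,297) and the wrench at (228,255). The side view shows the basket at (308,275) and the hook at (290,190). I'll zoom in on both.

Run:
```python
import cv2
a=cv2.imread('pics/scene0.png'); c=a[105:330,195:465]; cv2.imwrite('pics/c1.png',cv2.resize(c,None,fx=2.65,fy=2.65,interpolation=cv2.INTER_CUBIC))
a=cv2.imread('pics/side0.png'); c=a[100:320,230:380]; 
cv2.imwrite('pics/c2.png',cv2.resize(c,None,fx=2.7,fy=2.7,interpolation=cv2.INTER_CUBIC))
```

```text
(no output)
```

View pics/c1.png

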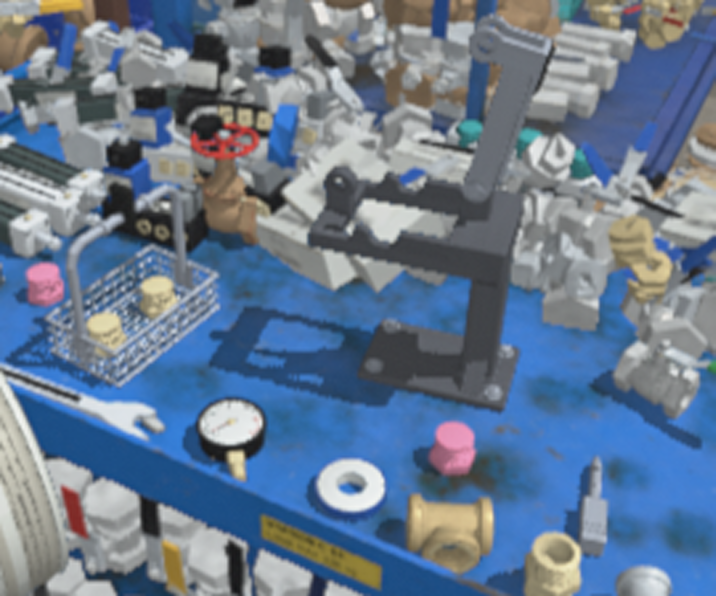

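View pics/c2.png

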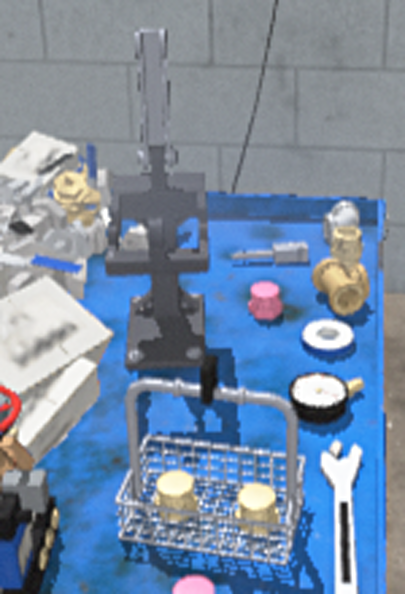

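The zoomed views show the basket's bail running along world x, with its dark grip at c2 (209,378). The hook front faces +y, its lug eye is at c1 (340,183), and the jaw stands nearly upright. The pin head is at c1 (593,525) and its tip at (597,460), pointing to +x. Next I fit poses to these points.

```bash
cat > fit.py <<'E'
from h import *
from scipy.optimize import least_squares
P={n:cams.camera_params(n) for n in("scene","side")}
f1=lambda x,y:(195+x*270/716,105+y*225/596); f2=lambda x,y:(230+x/2.7,100+y/2.7)
def T(q,X):
    c,s=np.cos(q[2]),np.sin(q[2]); X=np.array(X,float); return np.array([q[0]+c*X[0]-s*X[1],q[1]+s*X[0]+c*X[1],X[2]])
def run(obs,q0):
    def e(q):
        o=[]
        for n,(u,v),g in obs: o+=list(proj(P[n],T(q,g(q)))[0]-[u,v])
        return o
    s=least_squares(e,q0,loss='soft_l1'); print(np.round(s.x,3)); print(np.round(np.array(e(s.x)).reshape(-1,2),1).tolist()); return s.x
S,D='scene','side'
C=lambda *X:(lambda q:X)
jaw=lambda al,y,out:(lambda q:(70-al*np.cos(q[4])+out*np.sin(q[4]),y,218+al*np.sin(q[4])+out*np.cos(q[4])))
hook=[(S,f1(340,183),C(-55,-8,190)),(S,f1(310,240),C(-69,-52,149)),
(S,f1(360,378),lambda q:(q[3],-45,0)),(S,f1(503,410),lambda q:(q[3]+145,-45,0)),(S,f1(390,320),lambda q:(q[3],45,10)),(S,f1(520,348),lambda q:(q[3]+145,45,10)),
(D,f2(106,272),C(-69,52,149)),(D,f2(208,270),C(-69,-52,149)),(D,f2(126,368),lambda q:(q[3],45,0)),(D,f2(203,370),lambda q:(q[3],-45,0)),
(S,f1(487,35),jaw(125,-15.5,-28)),(S,f1(553,45),jaw(135,15.5,19)),(D,f2(135,30),jaw(135,15.5,0)),(D,f2(160,30),jaw(135,-15.5,0))]
bask=[(D,f2(209,379),C(0,0,155)),(D,f2(145,437),C(-45,75,45)),(D,f2(305,455),C(-45,-75,45)),(D,f2(118,492),C(45,75,45)),(D,f2(298,520),C(45,-75,45)),
(S,f1(50,318),C(45,-75,45)),(S,f1(155,248),C(45,75,45)),(S,f1(218,272),C(-45,75,45)),(S,f1(122,385),C(-45,-75,0)),
(S,f1(80,365),C(0,-72,20)),(S,f1(95,228),C(0,-57,140)),(S,f1(160,193),C(0,57,140)),(D,f2(150,386),C(0,57,140)),(D,f2(275,396),C(0,-57,140))]
if __name__=='__main__':
    h=run(hook,[500,0,-1.57,-30,1.8]); b=run(bask,[500,250,-1.57])
    print('hook',T(h,(0,0,172)),'lug',T(h,(-55,0,190)))
    pa=[atz(P[S],*f1(597,460),10),atz(P[S],*f1(594,500),10),atz(P[S],*f1(593,548),8)]; print('pin scene tip,shoulder,end',pa)
    print('pin side', atz(P[D],*f2(233,255),10), atz(P[D],*f2(271,253),12), atz(P[D],*f2(308,252),10))
    print('wrench',atz(P[S],*f1(150,425),5),'gauge',atz(P[S],*f1(230,430),15))
E
python3 fit.py
```

```text
[567.844 -50.309  -1.411 -20.608   1.732]
[[0.3, 1.1], [-0.2, 2.3], [-0.9, -0.0], [0.9, 1.2], [-2.3, -1.6], [1.1, -0.6], [-1.0, 1.5], [-0.4, 1.0], [-1.2, 0.5], [0.2, -1.3], [-0.2, 4.0], [0.7, -3.0], [-0.1, 0.4], [1.6, 0.1]]
[474.179 189.337  -1.475]
[[1.4, -1.8], [-6.6, 26.5], [-1.5, 20.2], [7.5, -18.7], [-0.1, -28.9], [32.0, 13.7], [21.1, 7.4], [-31.0, -9.1], [-23.6, -7.5], [6.9, -1.9], [-1.1, 7.9], [-1.2, -1.6], [-1.1, 0.8], [1.8, -2.8]]
hook [567.84386688 -50.30916925 172.        ] lug [559.07337518   3.98704126 190.        ]
pin scene tip,shoulder,end [array([ 516.29668001, -273.31433176,   10.        ]), array([ 470.21990259, -283.48916932,   10.        ]), array([ 422.58530619, -296.31005696,    8.        ])]
pin side [ 516.1129803  -275.69235457   10.        ] [ 466.6840477  -282.13793834   12.        ] [ 418.80467054 -292.95717039   10.        ]
wrench [367.03341155  97.56508084   5.        ] gauge [388.3685593   24.94745923  15.        ]
```

```bash
python3 - <<'E'
s=open('fit.py').read()
i=s.index('bask=');j=s.index("if __name__")
b=s[i:j].replace('C(-45','C(@').replace('C(45','C(-45').replace('C(@','C(45')
open('fit.py','w').write(s[:i]+b+s[j:])
E
python3 fit.py | sed -n 3,4p
python3 -m handwheel '[{"jaw": 1}]'
python3 - <<'E'
from h import *
from fit import *
s=r.sense(); print(s['eef_pos'],s['tcp_rot'],Rn.from_euler('xyz',s['tcp_rot']).as_matrix().round(3))
E
```

```text
[476.217 191.446  -1.651]
[[0.4, -1.3], [0.6, -1.0], [-0.7, -0.7], [0.2, 2.6], [-3.7, 0.5], [-1.0, 0.4], [-1.9, -0.7], [-0.4, 0.6], [0.2, 1.4], [2.7, -4.2], [-4.6, 6.1], [1.8, -1.2], [-1.3, -1.3], [0.5, 0.4]]
clock: 0.23
eef_pos: [263.7, 566.4, 252.9]
tcp_rot: [-3.141, 0.0, 2.706]
contact_force: [0.4, -0.4, -0.1]
opening: 0.996
grasp_force: 0.0
[263.74774425 566.36135858 252.89663585] [-3.14084866e+00  1.63466132e-06  2.70574600e+00] [[-0.907  0.422 -0.   ]
 [ 0.422  0.907 -0.001]
 [-0.    -0.001 -1.   ]]
```

```bash
python3 -m handwheel '[{"sx": -31.9,"sy": -22.8,"jaw": 1},{"sx": -31.9,"sy": -22.8,"jaw": 1},{"sx": -31.9,"sy": -22.8,"jaw": 1},{"sx": -31.9,"sy": -22.8,"jaw": 1},{"sx": -31.9,"sy": -22.8,"jaw": 1}]' >/dev/null
python3 -m handwheel '[{"sx": -31.9,"sy": -22.8,"jaw": 1},{"sx": -31.9,"sy": -22.8,"jaw": 1},{"sx": -31.9,"sy": -22.8,"jaw": 1},{"sx": -31.9,"sy": -22.8,"jaw": 1},{"sx": -31.9,"sy": -22.8,"jaw": 1}]' >/dev/null
python3 -m handwheel '[{"az": 0.121,"sx": -31.9,"sy": -22.8,"jaw": 1},{"az": 0.121,"jaw": 1},{"az": 0.121,"jaw": 1},{"az": 0.121,"jaw": 1},{"az": 0.121,"jaw": 1}]' >/dev/null
python3 -m handwheel '[{"az": 0.121,"jaw": 1},{"az": 0.121,"jaw": 1},{"az": 0.121,"jaw": 1},{"az": 0.121,"jaw": 1},{"az": 0.126,"jaw": 1}]'
python3 -m handwheel '[{"jaw": 0.5},{"jaw": 0.5},{"jaw": 0.5}]'
python3 - <<'E'
from h import *
im,p=save('wrist','w1.png')
print(proj(p,[[476,191,172],[476+57,191-5,140],[476-57,191+5,140]]))
E
```

```text
clock: 1.9
eef_pos: [476.0, 191.1, 253.2]
tcp_rot: [-3.141, 0.0, 1.486]
contact_force: [-0.3, -0.5, -1.1]
opening: 1.0
grasp_force: 0.0
clock: 2.15
eef_pos: [476.0, 191.1, 253.3]
tcp_rot: [-3.142, 0.0, 1.496]
contact_force: [-0.9, -0.6, -1.1]
opening: 0.607
grasp_force: 0.0
[[314.39133583 217.83388935]
 [395.59591549 202.45578195]
 [233.0395554  200.58198434]]
```

View pics/w1.png

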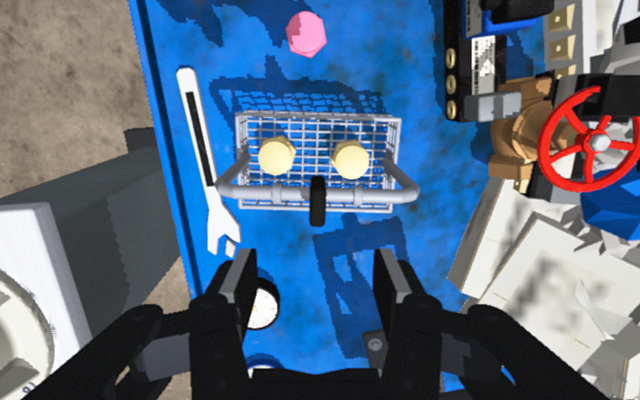

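The wrist view shows the bail bar at about row 193 from (225,192) to (410,196) and the grip at (317,200). I'll measure the bar and the grip accurately.

Run:
```python
from h import *
im=cv2.imread('pics/w1.png'); p=cams.camera_params('wrist')
for u in (255,265,290,300,335,345,375,385): print(u,[tuple(int(a) for a in im[v,u]) for v in range(182,208,2)])
g=im.max(2)<45
ys,xs=np.where(g[172:230,300:335]); print(ys.min()+172,ys.max()+172)
for v in (180,190,200,210,220,224): 
    x=np.where(g[v,300:335])[0]+300; print(v,x.min() if len(x) else 0,x.max() if len(x) else 0)
print(ray(p,320,200))
for dy in(0,5):
  for z in (172,146): print(z,proj(p,[[476+sx*5,191+dy+sy*13,z] for sx in(-1,1) for sy in (-1,1)]).round().tolist())
```

```text
255 [(149, 74, 14), (167, 90, 37), (110, 101, 101), (150, 136, 134), (187, 175, 169), (216, 202, 196), (230, 217, 211), (230, 218, 211), (216, 198, 188), (236, 141, 59), (209, 179, 166), (200, 129, 83), (183, 176, 174)]
265 [(246, 133, 2), (176, 88, 20), (114, 100, 96), (142, 132, 126), (180, 166, 163), (213, 199, 195), (230, 217, 211), (231, 220, 214), (213, 201, 197), (214, 130, 64), (200, 173, 166), (216, 147, 96), (173, 164, 157)]
290 [(165, 109, 72), (228, 123, 34), (136, 91, 68), (126, 119, 115), (169, 156, 150), (208, 192, 188), (228, 214, 211), (234, 224, 219), (223, 207, 202), (215, 182, 163), (194, 133, 94), (218, 177, 145), (151, 126, 115)]
300 [(173, 127, 107), (173, 92, 33), (120, 89, 71), (120, 110, 110), (131, 119, 118), (169, 156, 153), (183, 171, 167), (234, 216, 213), (226, 213, 206), (195, 176, 168), (144, 97, 76), (149, 132, 126), (125, 107, 102)]
335 [(200, 182, 176), (146, 70, 14), (181, 94, 25), (105, 96, 94), (142, 130, 126), (182, 166, 164), (216, 201, 195), (236, 228, 223), (238, 229, 226), (214, 199, 195), (225, 145, 88), (204, 175, 165), (230, 150, 100)]
3
[... 422 characters left out ...]
), (239, 218, 209)]
385 [(196, 181, 178), (205, 191, 186), (213, 194, 186), (184, 165, 158), (116, 102, 103), (150, 139, 137), (189, 176, 171), (219, 206, 200), (246, 239, 236), (236, 228, 223), (205, 184, 174), (182, 119, 77), (204, 178, 166)]
176 225
180 311 323
190 310 325
200 310 324
210 310 324
220 310 323
224 311 322
(array([481.93657925, 267.90229123, 373.03891609]), array([-0.00782742, -0.31037313, -0.95075649]))
172 [[308.0, 238.0], [305.0, 198.0], [324.0, 237.0], [321.0, 197.0]]
146 [[309.0, 222.0], [306.0, 187.0], [323.0, 221.0], [320.0, 186.0]]
172 [[307.0, 230.0], [304.0, 191.0], [323.0, 229.0], [320.0, 189.0]]
146 [[308.0, 216.0], [305.0, 180.0], [322.0, 215.0], [320.0, 178.0]]
```

Run:
```python
from h import *
p=cams.camera_params('wrist')
a=atz(p,260,192.3,140);b=atz(p,380,196.2,140);print(a,b,np.arctan2(*(b-a)[[1,0]]))
print(atz(p,317,225.5,172)+[0,13,0], (atz(p,310,210,172)+atz(p,324,210,172))/2, r.sense()['eef_pos'], r.sense()['tcp_rot'])
```

```text
[438.66040775 200.64885746 140.        ] [522.13919362 191.42517318 140.        ] -0.11004498281061478
[477.23782301 198.80740429 172.        ] [477.99206887 195.99237285 172.        ] [476.04755758 191.09634593 253.24795023] [-3.14155246e+00  5.88585408e-06  1.49525007e+00]
```

```bash
python3 -m handwheel '[{"az": 0.035,"sx": 6,"sy": 1.4,"jaw": 0.4},{"sz": 20,"jaw": 0.4},{"sz": 20,"jaw": 0.4},{"sz": 20,"jaw": 0.4},{"sz": 20,"jaw": 0.4}]' 60
python3 -m handwheel '[{"jaw": 0.4},{"jaw": 0},{"jaw": 0},{"jaw": 0},{"jaw": 0}]'
python3 -m handwheel '[{"jaw": 0},{"jaw": 0},{"sz": -10,"jaw": 0},{"sz": -10,"jaw": 0},{"jaw": 0}]'
```

```text
clock: 2.62
eef_pos: [478.0, 197.0, 172.6]
tcp_rot: [3.141, -0.0, 1.46]
contact_force: [-0.2, 0.4, -0.5]
opening: 0.4
grasp_force: 0.0
clock: 3.03
eef_pos: [478.4, 197.2, 174.3]
tcp_rot: [3.14, -0.001, 1.457]
contact_force: [0.1, 0.4, -1.2]
opening: 0.103
grasp_force: 60.4
clock: 3.45
eef_pos: [478.9, 197.3, 195.4]
tcp_rot: [3.139, -0.001, 1.457]
contact_force: [1.0, 0.6, -4.1]
opening: 0.102
grasp_force: 59.9
```

```bash
python3 -m handwheel '[{"sz": -15,"jaw": 0},{"sz": -15,"jaw": 0},{"sz": -15,"jaw": 0},{"sz": -15,"jaw": 0},{"jaw": 0}]'
python3 - <<'E'
from h import *
P={n:cams.camera_params(n) for n in("scene","side")}
X=tri([(P['scene'],280,158),(P['side'],222,250)]);print('valve',X,proj(P['scene'],X),proj(P['side'],X))
s=r.sense();R=Rn.from_euler('xyz',s['tcp_rot']).as_matrix()
print(R.T@(np.array([547.1,78,254])-s['eef_pos']))
E
```

```text
clock: 3.87
eef_pos: [479.4, 197.5, 256.2]
tcp_rot: [3.137, -0.002, 1.457]
contact_force: [1.0, -0.4, -3.3]
opening: 0.104
grasp_force: 59.9
valve [677.87933344 209.5260653  121.17925917] [[280.16219033 157.75393867]] [[222.23178299 250.28641272]]
[-111.02832872   80.87221236    2.25613681]
```

```bash
python3 -m handwheel '[{"sx": -22.2,"sy": 16.2,"jaw": 0},{"sx": -22.2,"sy": 16.2,"jaw": 0},{"sx": -22.2,"sy": 16.2,"jaw": 0},{"sx": -22.2,"sy": 16.2,"jaw": 0},{"sx": -22.2,"sy": 16.2,"jaw": 0}]' >/dev/null
python3 -m handwheel '[{"az": -0.09,"jaw": 0},{"az": -0.09,"jaw": 0},{"az": -0.09,"jaw": 0},{"jaw": 0}]'
python3 - <<'E'
from h import *
from fit import *
im,p=save('wrist','w2.png')
save('side','s2.png');save('scene','sc2.png')
print(atz(P[D],*f2(112,345),0),atz(P[D],*f2(75,200),30),atz(P[S],*f1(335,275),0))
h=[567.8,-50.3,-1.411]
for X in [(-55,0,205),(-69,-52,167),(-69,52,167),(-12,-42,180),(-12,42,180),(0,0,172)]: print(X,proj(p,T(h,X)).round())
E
```

```text
clock: 4.62
eef_pos: [545.4, 77.1, 252.3]
tcp_rot: [-3.14, 0.0, 1.73]
contact_force: [-0.3, -0.0, -4.2]
opening: 0.099
grasp_force: 59.9
[631.77876813 -68.85141318   0.        ] [ 753.19178483 -377.44430826   30.        ] [659.70420902  60.5473225    0.        ]
(-55, 0, 205) [[318. 357.]]
(-69, -52, 167) [[241. 299.]]
(-69, 52, 167) [[394. 299.]]
(-12, -42, 180) [[257. 381.]]
(-12, 42, 180) [[378. 381.]]
(0, 0, 172) [[317. 385.]]
```

View pics/w2.png

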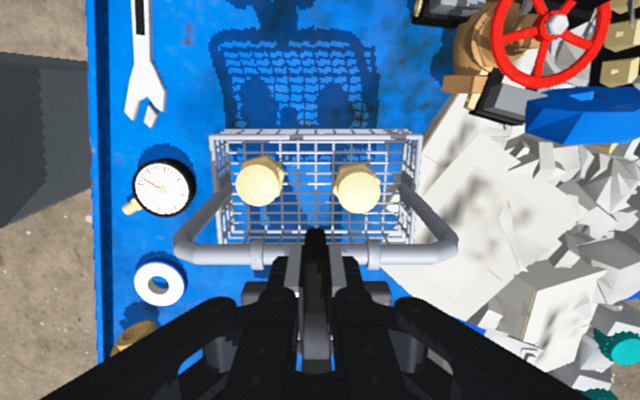

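The wrist view shows the front tie at rows 283–305, columns 243–388, as predicted to within about 2 mm. A white slab lies to the right of where the basket will hang. I'll check the clearance by overlaying the hung basket's box.

Run:
```python
from h import *
from fit import *
h=[567.8,-50.3,-1.411]
out=[]
for n,f,(x0,y0,w,hh),sc in ((S,'sc2.png',(220,140,200,160),2.5),(D,'s2.png',(230,150,120,160),2.5)):
    im=cv2.imread('pics/'+f); K=cv2.resize(im[y0:y0+hh,x0:x0+w],None,fx=sc,fy=sc,interpolation=cv2.INTER_CUBIC)
    g=lambda X:tuple(int(a) for a in (proj(P[n],T(h,X))[0]-[x0,y0])*sc)
    for z,c in((32,(0,255,0)),(77,(0,255,255)),(0,(0,0,255))):
        q=[(a,b,z) for a,b in((-45,-75),(45,-75),(45,75),(-45,75))]
        for i in range(4): cv2.line(K,g(q[i]),g(q[(i+1)%4]),c,1)
    out.append(K)
cv2.imwrite('pics/ov.png',np.hstack(out))
```

```text
(no output)
```

View pics/ov.png

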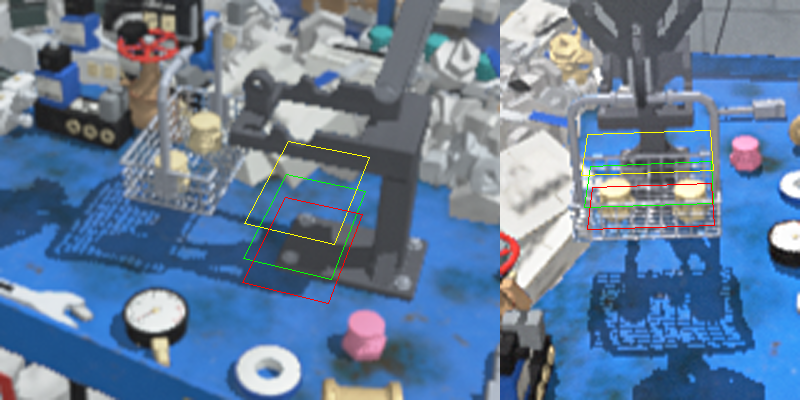

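The overlay shows the hung basket's footprint just clears the slab, so the path from the front is free. Next I work out the offset of the bar from the TCP and the move.

Run:
```python
from h import *
from fit import *
p=cams.camera_params('wrist'); im=cv2.imread('pics/w2.png')
for u in (225,235,400,410): print(u,[int(im[v,u].min()) for v in range(234,272,2)])
s=r.sense();R=Rn.from_euler('xyz',s['tcp_rot']).as_matrix()
for u in (230,405): print((R.T@(atz(p,u,251,218)-s['eef_pos'])).round(1))
h=[567.8,-50.3,-1.411]
print(s['eef_pos'],(R.T@(T(h,(0,0,206))-s['eef_pos'])).round(1),R.round(3).tolist())
```

```text
225 [86, 100, 151, 222, 235, 116, 106, 120, 143, 163, 192, 205, 222, 228, 221, 153, 27, 36, 38]
235 [31, 126, 167, 7, 93, 105, 108, 116, 141, 166, 191, 207, 221, 227, 223, 155, 36, 37, 39]
400 [233, 157, 211, 237, 146, 100, 104, 116, 140, 168, 194, 213, 239, 236, 219, 201, 235, 235, 235]
410 [180, 186, 187, 193, 202, 111, 102, 118, 140, 167, 193, 211, 236, 233, 217, 200, 230, 232, 235]
[  0.4 -41.2  34.8]
[ 0.3 44.4 34.7]
[545.51680379  77.49841853 252.75570664] [-129.7    2.6   46.8] [[-0.153, 0.988, -0.001], [0.988, 0.153, -0.0], [-0.0, -0.001, -1.0]]
```

```bash
python3 -m handwheel '[{"sx": -21.6,"sy": 0.5,"jaw": 0},{"sx": -21.6,"sy": 0.5,"jaw": 0},{"sx": -21.6,"sy": 0.5,"jaw": 0},{"sx": -21.6,"jaw": 0},{"sx": -21.6,"jaw": 0}]' 
python3 -m handwheel '[{"sx": -21.7,"jaw": 0},{"jaw": 0},{"sz": 10,"jaw": 0},{"sz": 10,"jaw": 0},{"sz": 5,"jaw": 0}]'
python3 - <<'E'
from h import *
a=save('scene','sc3.png')[0]; b=save('wrist','w3.png')[0]
c=cv2.resize(a[140:270,290:410,::-1],None,fx=3,fy=3,interpolation=cv2.INTER_CUBIC)
d=cv2.resize(b[200:330,180:470,::-1],(430,390//2),interpolation=cv2.INTER_CUBIC); e=np.zeros((390,430,3),np.uint8); e[:195]=d
cv2.imwrite('pics/v3.png',np.hstack([c,e]))
E
```

```text
clock: 5.18
eef_pos: [564.1, -29.7, 253.1]
tcp_rot: [3.142, 0.0, 1.725]
contact_force: [-0.4, 0.5, -4.6]
opening: 0.101
grasp_force: 59.8
clock: 5.6
eef_pos: [566.3, -49.5, 226.1]
tcp_rot: [-3.139, -0.001, 1.727]
contact_force: [0.0, -1.4, -4.7]
opening: 0.102
grasp_force: 59.8
```

View pics/v3.png

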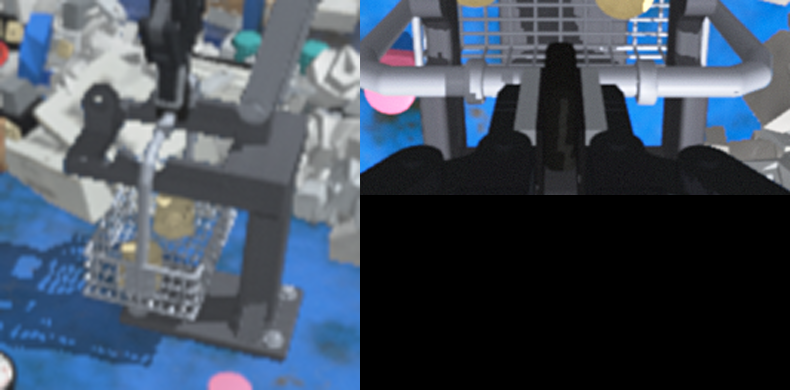

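The bar is seen directly above the near arm's throat and the arms sit symmetrically inside the legs. I'll lower it.

```bash
python3 -m handwheel '[{"sz": 6,"jaw": 0},{"sz": 5,"jaw": 0},{"sz": 3,"jaw": 0},{"jaw": 0}]'
python3 -m handwheel '[{"sz": 2,"jaw": 0},{"sz": 2,"jaw": 0},{"sz": 2,"jaw": 0},{"jaw": 0}]'
```

```text
clock: 6.03
eef_pos: [567.0, -50.1, 213.5]
tcp_rot: [-3.14, -0.0, 1.727]
contact_force: [-0.2, -0.5, -4.8]
opening: 0.1
grasp_force: 59.8
clock: 6.37
eef_pos: [567.2, -50.4, 208.0]
tcp_rot: [-3.141, -0.0, 1.727]
contact_force: [-0.3, 0.4, -5.0]
opening: 0.1
grasp_force: 59.8
```

```bash
python3 -m handwheel '[{"sz": 1,"jaw": 0},{"sz": 1,"jaw": 0},{"jaw": 0}]'
python3 -m handwheel '[{"sz": 1,"jaw": 0},{"jaw": 0}]'
python3 -m handwheel '[{"sz": 1,"jaw": 0},{"jaw": 0}]'
```

```text
clock: 6.62
eef_pos: [567.5, -50.4, 206.4]
tcp_rot: [3.141, -0.0, 1.727]
contact_force: [-0.1, 0.9, -4.5]
opening: 0.1
grasp_force: 59.9
clock: 6.78
eef_pos: [567.6, -50.4, 206.2]
tcp_rot: [3.141, 0.0, 1.727]
contact_force: [-2.7, 0.4, 3.6]
opening: 0.108
grasp_force: 61.1
clock: 6.95
eef_pos: [567.7, -50.4, 206.1]
tcp_rot: [3.141, 0.0, 1.727]
contact_force: [-5.8, 1.5, 13.2]
opening: 0.098
grasp_force: 62.3
```

Contact came at exactly the expected height (bar axis at 172). Releasing.

```bash
python3 -m handwheel '[{"sz": -1.4,"jaw": 0},{"jaw": 0.15},{"jaw": 0.3},{"jaw": 0.3},{"jaw": 0.3}]'
python3 -m handwheel '[{"sz": -8,"jaw": 0.3},{"sz": -20,"jaw": 0.3},{"sz": -35,"jaw": 0.3},{"sz": -40,"jaw": 0.3},{"sz": -40,"jaw": 0.3}]'
python3 - <<'E'
from h import *
a=save('scene','sc4.png')[0]; b=save('side','s4.png')[0]; w=save('wrist','w4.png')[0]
c=cv2.resize(a[100:280,270:430,::-1],None,fx=2.5,fy=2.5,interpolation=cv2.INTER_CUBIC)
d=cv2.resize(b[100:280,240:380,::-1],None,fx=2.5,fy=2.5,interpolation=cv2.INTER_CUBIC)
cv2.imwrite('pics/v4.png',np.hstack([c,d])); print(c.shape,d.shape)
E
```

```text
clock: 7.37
eef_pos: [567.5, -50.5, 205.7]
tcp_rot: [3.141, 0.0, 1.727]
contact_force: [-1.0, 0.7, 0.0]
opening: 0.301
grasp_force: 0.0
clock: 7.78
eef_pos: [566.9, -50.4, 350.5]
tcp_rot: [-3.141, -0.0, 1.727]
contact_force: [1.3, -0.5, 0.3]
opening: 0.303
grasp_force: 0.0
(450, 400, 3) (450, 350, 3)
```

View pics/v4.png

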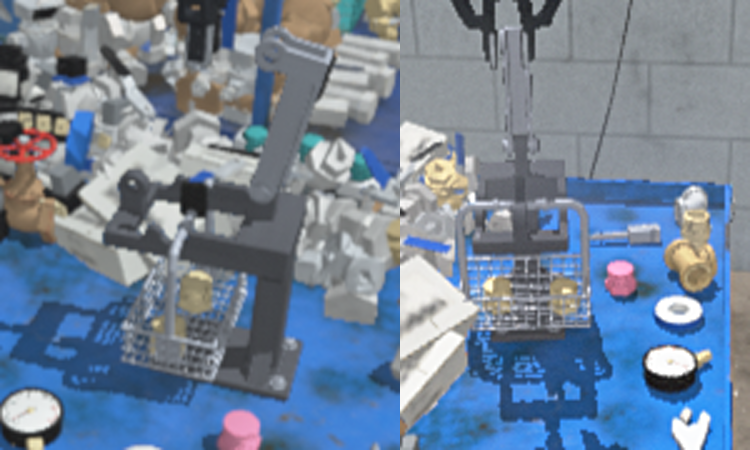

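The basket hangs in the throats with both plugs in it, and the jaw is still open at about 1.73 rad. I'll take the closed fingers over and behind the jaw.

```bash
python3 -m handwheel '[{"sz": -30,"jaw": 0},{"sz": -30,"jaw": 0},{"sx": -31,"sy": 0.2,"jaw": 0},{"sx": -31,"sy": 0.2,"jaw": 0},{"sx": -31,"sy": 0.2,"jaw": 0}]' 
python3 -m handwheel '[{"sx": -31,"jaw": 0},{"sx": -31,"jaw": 0},{"jaw": 0},{"sz": 33,"jaw": 0},{"sz": 32,"jaw": 0}]' 
python3 -m handwheel '[{"jaw": 0},{"sx": 8,"jaw": 0},{"sx": 8,"jaw": 0},{"jaw": 0}]'
python3 - <<'E'
from h import *
s=r.sense();h=[567.8,-50.3,-1.411];d=s['eef_pos'][:2]-h[:2];c,n=np.cos(h[2]),np.sin(h[2]);print('hook xy',c*d[0]+n*d[1],-n*d[0]+c*d[1])
E
```

```text
clock: 8.35
eef_pos: [582.3, -142.8, 408.4]
tcp_rot: [-3.141, -0.0, 1.728]
contact_force: [0.5, 0.4, 0.9]
opening: -0.003
grasp_force: 0.0
clock: 8.77
eef_pos: [592.5, -204.0, 343.5]
tcp_rot: [3.139, 0.001, 1.726]
contact_force: [0.4, 0.2, -1.6]
opening: 0.0
grasp_force: 0.0
clock: 9.1
eef_pos: [590.2, -185.9, 345.8]
tcp_rot: [3.139, 0.0, 1.728]
contact_force: [-0.5, 0.5, -0.8]
opening: -0.005
grasp_force: 0.0
hook xy 137.47398007926822 0.5145053165475666
```

```bash
python3 -m handwheel '[{"sx": 12,"jaw": 0},{"sx": 16,"jaw": 0},{"sx": 16,"jaw": 0},{"sx": 16,"sz": -1,"jaw": 0},{"sx": 16,"jaw": 0}]' 
python3 -m handwheel '[{"sx": 12,"sz": 1,"jaw": 0},{"sx": 12,"sz": 2,"jaw": 0},{"sx": 10,"sz": 4,"jaw": 0},{"sx": 10,"sz": 6,"jaw": 0},{"sx": 9,"sz": 7,"jaw": 0}]'
python3 -m handwheel '[{"sx": 9,"sz": 8,"jaw": 0},{"sx": 8,"sz": 8,"jaw": 0},{"sx": 7,"sz": 9,"jaw": 0},{"jaw": 0}]'
python3 - <<'E'
from h import *
a=save('scene','sc5.png')[0]; b=save('side','s5.png')[0]
c=cv2.resize(a[100:280,270:430,::-1],None,fx=2.5,fy=2.5,interpolation=cv2.INTER_CUBIC)
d=cv2.resize(b[100:280,240:380,::-1],None,fx=2.5,fy=2.5,interpolation=cv2.INTER_CUBIC)
cv2.imwrite('pics/v5.png',np.hstack([c,d]))
E
```

```text
clock: 9.52
eef_pos: [577.4, -110.6, 345.3]
tcp_rot: [3.141, 0.0, 1.727]
contact_force: [1.2, -1.6, -0.0]
opening: 0.005
grasp_force: 0.6
clock: 9.93
eef_pos: [569.5, -59.0, 324.3]
tcp_rot: [3.141, -0.0, 1.727]
contact_force: [-0.4, -0.5, 0.8]
opening: -0.006
grasp_force: 0.5
clock: 10.27
eef_pos: [564.5, -35.3, 297.1]
tcp_rot: [-3.138, -0.001, 1.727]
contact_force: [-0.4, 0.4, -0.8]
opening: 0.002
grasp_force: 0.0
```

```bash
python3 -m handwheel '[{"sx": 6,"sz": 9,"jaw": 0},{"sx": 5,"sz": 10,"jaw": 0},{"sx": 4,"sz": 9,"jaw": 0},{"sx": 2,"sz": 4,"jaw": 0},{"jaw": 0}]'
python3 -m handwheel '[{"sz": 1.5,"jaw": 0},{"sz": 1.5,"jaw": 0},{"jaw": 0}]'
```

```text
clock: 10.78
eef_pos: [562.3, -19.2, 266.0]
tcp_rot: [-3.139, -0.001, 1.727]
contact_force: [0.9, -0.6, -0.0]
opening: -0.005
grasp_force: 0.0
clock: 11.03
eef_pos: [563.3, -19.8, 264.7]
tcp_rot: [3.141, 0.0, 1.727]
contact_force: [-0.5, 0.2, 0.5]
opening: -0.001
grasp_force: 0.0
```

```bash
python3 -m handwheel '[{"sz": 1,"jaw": 0},{"sz": 1,"jaw": 0},{"jaw": 0}]'
python3 -m handwheel '[{"sz": 1,"jaw": 0},{"jaw": 0},{"jaw": 0}]'
python3 -m handwheel '[{"sz": 1,"jaw": 0},{"jaw": 0},{"jaw": 0}]'
```

```text
clock: 11.28
eef_pos: [563.2, -19.8, 262.7]
tcp_rot: [3.141, 0.0, 1.727]
contact_force: [-1.4, 0.7, 0.4]
opening: 0.001
grasp_force: 0.0
clock: 11.53
eef_pos: [563.3, -19.8, 262.0]
tcp_rot: [3.141, 0.0, 1.727]
contact_force: [-1.1, 0.1, 3.8]
opening: -0.002
grasp_force: 1.7
clock: 11.78
eef_pos: [563.4, -19.7, 261.9]
tcp_rot: [3.141, 0.0, 1.727]
contact_force: [-3.9, -0.1, 11.5]
opening: -0.004
grasp_force: 5.5
```

The jaw reached its stop at exactly the given height (fingertips at z = 240). Now for the pin.

```bash
python3 -m handwheel '[{"sz": -20,"jaw": 0},{"sz": -20,"jaw": 0},{"sx": -27.3,"sy": -17.4,"jaw": 0},{"sx": -27.3,"sy": -17.4,"jaw": 0},{"sx": -27.3,"sy": -17.4,"jaw": 0}]' >/dev/null
python3 -m handwheel '[{"sx": -27.3,"sy": -17.4,"jaw": 0.6},{"sx": -27.3,"sy": -17.4,"jaw": 0.6},{"sx": -27.3,"sy": -17.4,"jaw": 0.6},{"sx": -27.3,"sy": -17.4,"jaw": 0.6},{"sx": -27.3,"sy": -17.4,"jaw": 0.6}]' >/dev/null
python3 -m handwheel '[{"az": 0.1175,"sx": -27.3,"sy": -17.4,"jaw": 0.6},{"az": 0.1175,"jaw": 0.6},{"az": 0.1175,"jaw": 0.6},{"az": 0.1175,"jaw": 0.6},{"az": 0.1175,"jaw": 0.6}]' >/dev/null
python3 -m handwheel '[{"az": 0.1175,"sz": 10,"jaw": 0.6},{"az": 0.1175,"sz": 10,"jaw": 0.6},{"az": 0.1175,"sz": 10,"jaw": 0.6},{"az": 0.1175,"sz": 10,"jaw": 0.6},{"az": 0.1175,"sz": 10,"jaw": 0.6}]' >/dev/null
python3 -m handwheel '[{"az": 0.1175,"sz": 10,"jaw": 0.6},{"az": 0.1175,"sz": 10,"jaw": 0.6},{"az": 0.1175,"jaw": 0.6},{"jaw": 0.6},{"jaw": 0.6}]'
python3 - <<'E'
from h import *
im,p=save('wrist','w6.png'); s=r.sense(); print(s['qpos'].round(2))
q=proj(p,[[516.2,-274.5,10],[461.5,-285.5,10],[420.7,-294.6,10],[441,-290,20]]);print(q)
b=im.astype(int); m=((b.max(2)-b.min(2))<40)&(b.max(2)>60)
n,l,st,c=cv2.connectedComponentsWithStats(m.astype(np.uint8))
for i in range(1,n):
    if st[i,4]>150: print(st[i],c[i].round(1))
E
```

```text
clock: 13.87
eef_pos: [446.7, -286.8, 230.6]
tcp_rot: [-3.142, 0.0, 0.203]
contact_force: [-0.6, 0.4, -0.8]
opening: 0.599
grasp_force: 0.0
[-0.57  0.23  1.86 -0.    1.05  0.79]
[[317.18983262  94.0963804 ]
 [316.83233174 153.12868906]
 [317.44644189 193.72604282]
 [317.14461185 176.30979133]]
[   0    0  219   74 8215] [118.5  29.3]
[  419     0   221   400 61813] [554.9 190. ]
[ 306   90   21  105 1407] [315.4 152.6]
[192 110  40  46 704] [213.6 134.5]
[  0 143  13  46 432] [  4.9 166.6]
[  89  160   58   55 2159] [117.3 186.9]
[ 336  218   76   86 2480] [372.4 251. ]
[268 224  42  45 615] [290.5 246. ]
[    0   233   218   167 18539] [ 72.9 302.5]
[219 249  36  55 741] [234.4 275.3]
[ 242  273  147  106 8587] [307.3 330.5]
[156 371  36  29 715] [177.8 387.5]
[438 371  36  29 622] [451.3 387.5]
```

Run:
```python
from h import *
im=cv2.imread('pics/w6.png')[:,:,::-1]; p=cams.camera_params('wrist')
b=im.astype(int); m=((b.max(2)-b.min(2))<40)&(b.max(2)>60)
for v in range(90,196,5):
    x=np.where(m[v,296:336])[0]+296; print(v,x.min(),x.max(),b[v,316].tolist()) if len(x) else None
print('tip',atz(p,316,90,10))
s=r.sense();R=Rn.from_euler('xyz',s['tcp_rot']).as_matrix();print(R.round(3).tolist())
```

```text
90 313 315 [198, 217, 243]
95 311 317 [241, 242, 246]
100 310 318 [240, 244, 249]
105 310 318 [242, 245, 250]
110 310 319 [196, 206, 221]
115 310 319 [241, 244, 249]
120 311 319 [242, 244, 250]
125 311 319 [241, 245, 250]
130 311 319 [241, 245, 250]
135 311 319 [241, 245, 250]
140 311 319 [241, 244, 249]
145 311 319 [241, 244, 250]
150 307 324 [185, 191, 208]
155 306 325 [241, 244, 249]
160 306 325 [241, 245, 250]
165 306 325 [242, 244, 249]
170 307 325 [241, 245, 250]
175 307 325 [242, 244, 250]
180 307 325 [232, 235, 243]
185 307 325 [242, 244, 250]
190 307 326 [242, 244, 250]
tip [ 519.76536354 -272.76029488   10.        ]
[[0.979, 0.202, 0.0], [0.202, -0.979, -0.0], [0.0, 0.0, -1.0]]
```

Run:
```python
from h import *
p=cams.camera_params('wrist')
a=atz(p,316.3,194.8,20); t=atz(p,314,89.5,10); c1=atz(p,315.6,155,20); c2=atz(p,316.3,188,20); s=atz(p,315,110,12)
print(ray(p,320,200)[0],a,t,c1,c2,s, np.linalg.norm((t-a)[:2]))
d=(t-a)[:2]; ang=np.arctan2(d[1],d[0]); u=d/np.linalg.norm(d); print('ang',ang,'centre',a[:2]+22.5*u, t[:2]-78.5*u)
s=r.sense();R=Rn.from_euler('xyz',s['tcp_rot']).as_matrix();cen=(a[:2]+22.5*u+t[:2]-78.5*u)/2
print(s['eef_pos'],R.T@(np.append(cen+2*u,0)-s['eef_pos']*[1,1,0]))
```

```text
[ 521.88990972 -270.89766875  350.63010633] [ 422.48515245 -293.17024538   20.        ] [ 519.82577912 -270.83987255   10.        ] [ 461.41867003 -284.41135428   20.        ] [ 429.35638877 -291.74530161   20.        ] [ 501.89357152 -275.48882654   12.        ] 99.86913012313141
ang 0.2255026853056577 centre [ 444.41549366 -288.13932754] [ 443.31325534 -288.39218591]
[ 446.8071634  -286.83336692  230.83262056] [-1.17200268e+00  7.64144450e-01 -7.05891224e-05]
```

```bash
python3 -m handwheel '[{"az": -0.022,"sx": -1.2,"sy": 0.8,"jaw": 0.45},{"sz": 35,"jaw": 0.45},{"sz": 35,"jaw": 0.45},{"sz": 35,"jaw": 0.45},{"sz": 35,"jaw": 0.45}]' 50 >/dev/null
python3 -m handwheel '[{"sz": 30,"jaw": 0.45},{"sz": 20,"jaw": 0.45},{"sz": 9,"jaw": 0.4},{"sz": 5,"jaw": 0.35},{"jaw": 0.35}]'
python3 -m handwheel '[{"jaw": 0.1},{"jaw": 0.1},{"jaw": 0.1},{"jaw": 0.1},{"jaw": 0.1}]'
```

```text
clock: 14.75
eef_pos: [445.7, -287.9, 26.5]
tcp_rot: [-3.141, 0.0, 0.223]
contact_force: [-0.2, 0.1, 0.3]
opening: 0.351
grasp_force: 0.0
clock: 15.17
eef_pos: [446.3, -288.2, 27.8]
tcp_rot: [3.14, -0.001, 0.221]
contact_force: [-0.2, 0.6, 6.9]
opening: 0.222
grasp_force: 50.9
```

```bash
python3 -m handwheel '[{"sz": -5,"jaw": 0.1},{"sz": -25,"jaw": 0.1},{"sz": -40,"jaw": 0.1},{"sz": -40,"jaw": 0.1},{"sz": -40,"jaw": 0.1}]'
python3 -m handwheel '[{"az": 0.061,"sz": -40,"jaw": 0.1},{"sz": -32,"jaw": 0.1},{"sx": 6.4,"sy": -30.1,"jaw": 0.1},{"sx": 6.4,"sy": -30.1,"jaw": 0.1},{"sx": 6.4,"sy": -30.1,"jaw": 0.1}]'
python3 -m handwheel '[{"sx": 6.4,"sy": -30.1,"jaw": 0.1},{"sx": 6.4,"sy": -30.1,"jaw": 0.1},{"sx": 6.4,"sy": -30.1,"jaw": 0.1},{"sx": 6.4,"sy": -30.1,"jaw": 0.1},{"sx": 6.4,"sy": -30.1,"jaw": 0.1}]'
python3 -m handwheel '[{"sx": 6,"sy": -29.7,"jaw": 0.1},{"jaw": 0.1},{"jaw": 0.1}]'
```

```text
clock: 15.58
eef_pos: [445.0, -287.4, 178.5]
tcp_rot: [-3.141, 0.001, 0.221]
contact_force: [0.9, -0.2, -2.3]
opening: 0.219
grasp_force: 49.9
clock: 16.0
eef_pos: [450.0, -194.8, 249.9]
tcp_rot: [3.141, -0.002, 0.159]
contact_force: [-0.0, -0.2, -1.2]
opening: 0.217
grasp_force: 50.0
clock: 16.42
eef_pos: [457.3, -40.4, 249.1]
tcp_rot: [3.141, -0.0, 0.16]
contact_force: [1.0, -0.4, -0.5]
opening: 0.22
grasp_force: 50.0
clock: 16.67
eef_pos: [458.7, -10.3, 249.0]
tcp_rot: [3.141, -0.0, 0.163]
contact_force: [0.2, -1.2, -0.8]
opening: 0.219
grasp_force: 50.0
```

```bash
python3 -m handwheel '[{"sz": 15,"jaw": 0.1},{"sz": 15,"jaw": 0.1},{"sz": 11,"jaw": 0.1},{"jaw": 0.1}]'
python3 - <<'E'
from h import *
from fit import *
w,p=save('wrist','w7.png'); a,_=save('scene','sc7.png'); b,_=save('side','s7.png'); w4=cv2.imread('pics/w4.png')[:,:,::-1]
h=[567.8,-50.3,-1.411]
print(proj(p,[T(h,X) for X in [(-69,-52,167),(-69,52,167),(-65,-15.5,237),(-65,15.5,237),(-55,-24.5,190)]]).round(1).tolist())
def crop(im,u,v,W,H): return cv2.resize(im[max(0,v):v+H,u:u+W],(400,300),interpolation=cv2.INTER_CUBIC)
o=np.vstack([np.hstack([crop(w,120,0,400,300),crop(w4,160,40,320,240)]),np.hstack([crop(a,280,140,120,90),crop(b,260,140,100,75)])])
cv2.imwrite('pics/v7.png',o[:,:,::-1])
E
```

```text
clock: 17.0
eef_pos: [457.5, -12.6, 206.0]
tcp_rot: [-3.141, 0.003, 0.159]
contact_force: [-1.3, -0.1, -1.4]
opening: 0.222
grasp_force: 50.0
[[284.5, 146.2], [276.8, -137.0], [272.6, 39.6], [267.0, -124.1], [315.2, 82.2]]
```

View pics/v7.png

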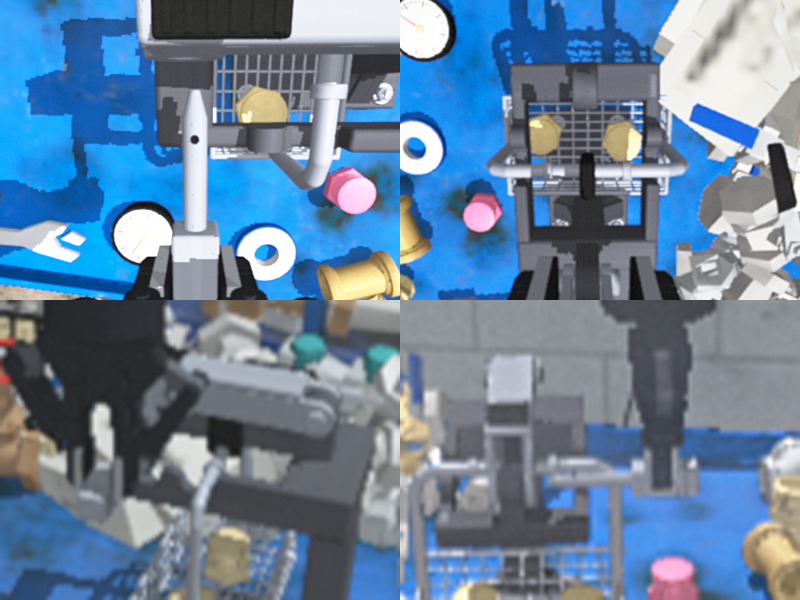

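The pin is held level. In w7 the tie corner is at (277,147), the jaw's end at u = 260 and the pin tip at (318,88). In w4 the tie corners are at about (250,92) and (369,92). I'll refine the hook pose from these edges.

Run:
```python
from h import *
from fit import *
p=cams.camera_params('wrist'); s=r.sense()
M=lambda pos,rot:np.block([[Rn.from_euler('xyz',rot).as_matrix(),np.array(pos)[:,None]],[np.zeros((1,3)),1]])
K,Rc,t=KRT(p); W=np.block([[Rc,t[:,None]],[np.zeros((1,3)),1]]); TC=W@M(s['eef_pos'],s['tcp_rot'])
W4=TC@np.linalg.inv(M([566.9,-50.4,350.5],[-3.141,0,1.727])); p4=dict(p,rvec=cv2.Rodrigues(W4[:3,:3])[0].ravel(),tvec=W4[:3,3])
h=[567.8,-50.3,-1.411]
def inv(X): 
    d=X[:2]-h[:2];c,n=np.cos(h[2]),np.sin(h[2]); return np.array([c*d[0]+n*d[1],-n*d[0]+c*d[1]]).round(2)
im=cv2.imread('pics/w4.png').max(2).astype(int)
for u in (262,280,340,355): g=np.diff(im[80:105,u]); print('col',u,im[84:102,u].tolist())
for v in (95,100): print('row',v,im[v,240:260].tolist(),im[v,358:380].tolist())
im=cv2.imread('pics/w7.png').max(2).astype(int)
for v in (75,100,125,140): print('w7 row',v,im[v,266:292].tolist())
for v in (8,25,40): print('w7 row',v,im[v,250:275].tolist())
for v in (95,110,130,170,200,220): 
    print('pin',v,im[v,298:336].tolist())
print('w4 tie corners L,R in hook', inv(atz(p4,250,92,167)),inv(atz(p4,368.8,92,167)))
print('w7 tie', inv(atz(p,277,147,167)),'jaw',inv(atz(p,260,40,237)),'tip',inv(atz(p,318,88,190)),inv(s['eef_pos']))
```

```text
col 262 [166, 177, 224, 238, 248, 247, 209, 110, 83, 107, 115, 123, 120, 119, 119, 121, 119, 123]
col 280 [150, 149, 152, 153, 160, 148, 103, 80, 88, 112, 119, 124, 121, 121, 116, 120, 125, 120]
col 340 [134, 145, 198, 211, 214, 192, 103, 80, 106, 119, 124, 125, 121, 123, 121, 122, 121, 126]
col 355 [180, 128, 137, 186, 183, 145, 89, 82, 107, 121, 124, 126, 122, 127, 123, 125, 124, 128]
row 95 [117, 124, 132, 136, 140, 148, 141, 114, 97, 106, 117, 124, 121, 120, 125, 122, 121, 121, 121, 121] [127, 124, 124, 126, 127, 125, 127, 122, 110, 136, 220, 241, 241, 239, 239, 240, 240, 240, 240, 239, 239, 242]
row 100 [123, 116, 119, 127, 135, 135, 142, 123, 100, 108, 115, 122, 121, 117, 119, 119, 120, 120, 120, 118] [128, 132, 142, 149, 160, 159, 148, 130, 117, 136, 220, 243, 241, 240, 240, 242, 241, 240, 242, 241, 241, 242]
w7 row 75 [182, 182, 182, 183, 181, 184, 186, 179, 136, 80, 66, 73, 75, 75, 82, 79, 85, 83, 78, 79, 79, 77, 78, 83, 77, 78]
w7 row 100 [173, 175, 174, 175, 175, 179, 179, 183, 174, 132, 92, 92, 105, 119, 133, 137, 114, 95, 74, 79, 77, 79, 80, 76, 81, 77]
w7 row 125 [185, 
[... 1272 characters left out ...]
8, 146, 167, 182, 204, 218, 228, 232, 236, 240, 243, 244, 246, 248, 249, 250, 250, 250, 249, 248, 246, 242, 234, 226, 240, 249, 250, 251, 251, 252, 251, 251, 251]
pin 200 [243, 241, 239, 238, 221, 166, 148, 167, 183, 204, 223, 230, 233, 237, 241, 243, 246, 247, 249, 250, 250, 249, 249, 249, 247, 243, 239, 231, 219, 234, 242, 243, 244, 244, 244, 243, 245, 243]
pin 220 [190, 189, 191, 192, 185, 153, 143, 164, 186, 203, 222, 232, 235, 239, 241, 243, 246, 248, 249, 249, 249, 249, 249, 249, 246, 242, 237, 228, 201, 199, 202, 204, 208, 210, 210, 223, 239, 244]
w4 tie corners L,R in hook [-73.17 -55.03] [-72.8   43.97]
w7 tie [-72.66 -50.87] jaw [-68.32 -13.63] tip [-53.93 -24.72] [ -54.81 -101.2 ]
```

The pin axis in w7 is at u ≈ 315.2. Two edges (tie and jaw end) put the hook 3.6 mm further to −x than the first fit did, so I shift the pin by 3.6 mm, settle and recheck.

```bash
python3 -m handwheel '[{"sy": -3.6,"jaw": 0.1},{"jaw": 0.1},{"jaw": 0.1},{"jaw": 0.1}]'
python3 - <<'E'
from h import *
h=[567.8,-50.3,-1.411]
def inv(X): 
    d=X[:2]-h[:2];c,n=np.cos(h[2]),np.sin(h[2]); return np.array([c*d[0]+n*d[1],-n*d[0]+c*d[1]])
for k in range(3):
    s=r.sense(); im,p=save('wrist','w8.png'); g=im.max(2).astype(int)[:,:] 
    print(s['eef_pos'].round(2),inv(s['eef_pos']).round(2),s['tcp_rot'].round(4),
      'tie',inv(atz(p,280,147,167)).round(2), 'pin',inv(atz(p,315.2,100,190)).round(2))
g=cv2.imread('pics/w8.png').max(2).astype(int)
for v in (125,140): print(g[v,270:300].tolist())
for v in (100,110,130): print(g[v,298:332].tolist())
E
```

```text
clock: 17.48
eef_pos: [458.6, -8.0, 208.1]
tcp_rot: [3.141, -0.001, 0.161]
contact_force: [0.3, 0.1, -1.2]
opening: 0.217
grasp_force: 50.0
[458.59  -8.   208.1 ] [ -59.14 -101.09] [ 3.1414e+00 -8.0000e-04  1.6050e-01] tie [-75.63 -50.77] pin [-59.39 -29.01]
[458.48  -8.01 207.97] [ -59.15 -101.2 ] [ 3.1415e+00 -5.0000e-04  1.6050e-01] tie [-75.62 -50.81] pin [-59.39 -29.07]
[458.49  -8.01 207.91] [ -59.15 -101.19] [ 3.1415e+00 -4.0000e-04  1.6050e-01] tie [-75.61 -50.85] pin [-59.39 -29.11]
[179, 183, 185, 187, 190, 188, 192, 187, 192, 231, 253, 254, 254, 255, 248, 206, 132, 72, 71, 75, 76, 80, 80, 80, 83, 80, 77, 80, 76, 89]
[177, 182, 179, 182, 181, 182, 183, 185, 183, 184, 186, 184, 183, 184, 185, 180, 146, 95, 72, 74, 75, 76, 79, 83, 83, 79, 79, 94, 126, 136]
[140, 143, 146, 140, 142, 143, 141, 137, 126, 132, 156, 189, 209, 225, 235, 240, 243, 246, 248, 249, 249, 247, 245, 238, 204, 155, 144, 140, 143, 144, 146, 144, 146, 146]
[137, 141, 140, 145, 137, 131, 128, 135, 160, 180, 195, 215, 228, 233, 237, 239, 242, 246, 246, 248, 249, 249, 249, 247, 246, 244, 229, 182, 150, 140, 143, 146, 150, 149]
[82, 120, 140, 134, 123, 130, 148, 168, 187, 203, 217, 225, 229, 233, 238, 242, 244, 246, 247, 248, 249, 250, 251, 250, 249, 247, 246, 242, 233, 184, 153, 143, 146, 149]
```

Settled, the pin sits 13.8 mm behind the tie edge (14 nominal) at z ≈ 190. Inserting.

```bash
python3 -m handwheel '[{"sx": 5,"jaw": 0.1},{"sx": 5,"jaw": 0.1},{"sx": 5,"jaw": 0.1},{"jaw": 0.1}]'
python3 -m handwheel '[{"sx": 4,"jaw": 0.1},{"sx": 4,"jaw": 0.1},{"sx": 4,"jaw": 0.1},{"jaw": 0.1}]'
python3 -m handwheel '[{"sx": 4,"jaw": 0.1},{"sx": 4,"jaw": 0.1},{"jaw": 0.1}]'
```

```text
clock: 17.97
eef_pos: [474.6, -5.5, 207.8]
tcp_rot: [3.141, -0.001, 0.16]
contact_force: [-0.6, 0.6, -0.9]
opening: 0.215
grasp_force: 50.0
clock: 18.3
eef_pos: [486.0, -3.6, 207.8]
tcp_rot: [3.142, -0.001, 0.16]
contact_force: [0.1, 0.2, -1.8]
opening: 0.219
grasp_force: 50.0
clock: 18.55
eef_pos: [493.8, -2.4, 207.8]
tcp_rot: [3.142, -0.001, 0.16]
contact_force: [0.6, 0.7, -1.2]
opening: 0.221
grasp_force: 50.0
```

```bash
python3 -m handwheel '[{"sx": 4,"jaw": 0.1},{"sx": 4,"jaw": 0.1},{"sx": 4,"jaw": 0.1},{"jaw": 0.1}]'
python3 -m handwheel '[{"sx": 4,"jaw": 0.1},{"sx": 4,"jaw": 0.1},{"sx": 3,"jaw": 0.1},{"jaw": 0.1}]'
python3 -m handwheel '[{"sx": 2,"jaw": 0.1},{"sx": 1,"jaw": 0.1},{"jaw": 0.1}]'
```

```text
clock: 18.88
eef_pos: [505.7, -0.4, 207.8]
tcp_rot: [3.142, -0.001, 0.16]
contact_force: [-0.5, 0.0, -1.1]
opening: 0.217
grasp_force: 50.0
clock: 19.22
eef_pos: [516.4, 1.3, 207.7]
tcp_rot: [3.142, -0.001, 0.16]
contact_force: [0.1, 0.6, -1.2]
opening: 0.221
grasp_force: 50.0
clock: 19.47
eef_pos: [518.7, 1.7, 207.7]
tcp_rot: [3.142, -0.0, 0.16]
contact_force: [0.5, 0.2, -0.8]
opening: 0.219
grasp_force: 50.0
```

```bash
for i in 1 2 3; do python3 -m handwheel '[{"sx": 1,"jaw": 0.1},{"sx": 1,"jaw": 0.1},{"jaw": 0.1},{"jaw": 0.1}]' | grep -E 'eef|contact|grasp'; done
```

```text
eef_pos: [520.6, 2.0, 207.7]
contact_force: [0.8, 1.0, -1.9]
grasp_force: 50.0
eef_pos: [522.6, 2.3, 207.7]
contact_force: [-0.0, -0.0, -0.9]
grasp_force: 50.0
eef_pos: [522.8, 2.4, 207.3]
contact_force: [-6.8, -1.3, 3.3]
grasp_force: 50.5
```

The head seated at the expected depth with about 7 N reaction. Releasing.

```bash
python3 -m handwheel '[{"sx": -1,"jaw": 0.1},{"jaw": 0.3},{"jaw": 0.4},{"jaw": 0.4},{"jaw": 0.4}]'
python3 -m handwheel '[{"sz": -10,"jaw": 0.4},{"sz": -20,"jaw": 0.4},{"sz": -25,"jaw": 0.4},{"sz": -25,"jaw": 0.4},{"jaw": 0.2}]'
python3 - <<'E'
from h import *
im,p=save('wrist','w9.png'); save('scene','sc9.png'); save('side','s9.png')
h=[567.8-3.6*.159,-50.3+3.6*.987,-1.411]
from fit import T
s=r.sense();print(s['eef_pos'])
pts=dict(headfrontL=(-65,-15.5,200),headfrontR=(-45,-15.5,200),headbackL=(-65,-60.5,200),headbackR=(-45,-60.5,200))
q={k:proj(p,T(h,X))[0].round(1) for k,X in pts.items()};print(q)
g=im.astype(int)
u=int((q['headbackL'][0]+q['headbackR'][0])/2); v0=int(q['headfrontL'][1]);v1=int(q['headbackL'][1])
print(u,[(v,g[v,u].tolist()) for v in range(max(0,v0-30),min(400,v1+40),4)])
R=Rn.from_euler('xyz',s['tcp_rot']).as_matrix();print('to pad',R.T@(T(h,(-45,0,275))-s['eef_pos']))
E
```

```text
clock: 20.88
eef_pos: [523.9, 2.5, 207.9]
tcp_rot: [3.141, -0.001, 0.16]
contact_force: [-0.4, -0.2, 0.5]
opening: 0.399
grasp_force: 0.0
clock: 21.3
eef_pos: [526.1, 2.5, 293.3]
tcp_rot: [3.14, -0.008, 0.16]
contact_force: [1.2, 0.5, -0.0]
opening: 0.277
grasp_force: 0.0
[523.49673623   2.49438976 288.02413261]
{'headfrontL': array([299.7, 186.5]), 'headfrontR': array([331.2, 186.5]), 'headbackL': array([300.5, 251. ]), 'headbackR': array([330.3, 251. ])}
315 [(156, [46, 47, 46]), (160, [42, 42, 39]), (164, [47, 49, 44]), (168, [48, 49, 47]), (172, [42, 41, 42]), (176, [47, 49, 43]), (180, [47, 47, 45]), (184, [47, 47, 45]), (188, [40, 42, 42]), (192, [45, 45, 44]), (196, [45, 45, 41]), (200, [45, 47, 42]), (204, [69, 71, 75]), (208, [236, 239, 246]), (212, [234, 237, 245]), (216, [234, 237, 245]), (220, [235, 238, 245]), (224, [233, 238, 245]), (228, [234, 239, 246]), (232, [186, 191, 207]), (236, [236, 239, 246]), (240, [209, 214, 228]), (244, [235, 238, 245]), (248, [166, 186, 221]), (252, [45, 151, 241]), (256, [50, 160, 244]), (260, [37, 162, 249]), (264, [23, 158, 249]), (268, [22, 159, 249]), (272, [12, 158, 249]), (276, [28, 165, 251]), (280, [22, 161, 250]), (284, [15, 159, 249]), (288, [13, 156, 249])]
to pad [35.32347164 10.58931228 13.05122772]
```

The pin head's back edge is seen at row 248.5, where the seated model puts it (251, within 2 mm). Now I press on the pad.

```bash
python3 -m handwheel '[{"sx": 17.5,"sy": 5,"jaw": 0},{"sx": 17.5,"sy": 5.5,"jaw": 0},{"jaw": 0},{"jaw": 0},{"jaw": 0}]'
python3 -m handwheel '[{"sz": 10,"jaw": 0},{"sz": 8,"jaw": 0},{"sz": 4,"jaw": 0},{"jaw": 0},{"jaw": 0}]'
for i in 1 2 3; do python3 -m handwheel '[{"sz": 1,"jaw": 0},{"jaw": 0},{"jaw": 0}]' | grep -E 'eef|contact|opening'; done
```

```text
clock: 21.87
eef_pos: [558.6, -2.2, 286.6]
tcp_rot: [-3.141, 0.003, 0.16]
contact_force: [0.1, 0.5, -0.0]
opening: 0.003
grasp_force: 0.0
clock: 22.28
eef_pos: [559.3, -2.2, 265.2]
tcp_rot: [-3.141, 0.001, 0.16]
contact_force: [-0.2, 0.5, -0.3]
opening: -0.0
grasp_force: 0.0
eef_pos: [559.9, -2.3, 264.9]
contact_force: [-0.3, 0.1, -0.5]
opening: 0.0
eef_pos: [559.8, -2.3, 263.7]
contact_force: [-0.7, -0.0, -0.4]
opening: 0.003
eef_pos: [559.7, -2.3, 262.6]
contact_force: [0.4, -0.4, 0.3]
opening: 0.0
```

```bash
python3 -m handwheel '[{"sz": 0.8,"jaw": 0},{"jaw": 0},{"jaw": 0},{"jaw": 0}]' | grep -E 'eef|contact'; python3 -m handwheel '[{"sz": 0.5,"jaw": 0},{"jaw": 0},{"jaw": 0},{"jaw": 0}]' | grep -E 'eef|contact'
```

```text
eef_pos: [559.8, -2.3, 262.0]
contact_force: [-0.1, -0.8, 2.1]
eef_pos: [559.9, -2.3, 262.0]
contact_force: [-2.0, -0.1, 7.3]
```

```bash
for i in 1 2; do python3 -m handwheel '[{"jaw": 0},{"jaw": 0},{"jaw": 0},{"jaw": 0},{"jaw": 0}]' | grep -E 'eef|contact'; done
python3 - <<'E'
from h import *
from fit import *
h=[567.2,-46.7,-1.411]
for n in (S,D):
    im,p=save(n,n+'f.png')
    b=im.astype(int); m=((b[:,:,0]>150)&(b[:,:,0]-b[:,:,2]>35)&(b[:,:,1]-b[:,:,2]>15)).astype(np.uint8)
    x=[proj(p,T(h,(a,c,z)))[0] for a in(-45,45) for c in(-75,75) for z in(32,77)]; x=np.array(x); lo=x.min(0).astype(int);hi=x.max(0).astype(int)
    k,l,st,c=cv2.connectedComponentsWithStats(m[lo[1]:hi[1],lo[0]:hi[0]]); print(n,lo,hi,[(s[4],(q+lo).round().tolist()) for s,q in zip(st[1:],c[1:]) if s[4]>8])
E
```

```text
eef_pos: [559.8, -2.3, 262.0]
contact_force: [-1.4, -0.0, 5.8]
eef_pos: [559.9, -2.3, 262.0]
contact_force: [-1.7, 0.2, 7.1]
scene [315 196] [366 251] [(np.int32(20), [350.0, 210.0]), (np.int32(33), [348.0, 219.0])]
side [262 202] [315 233] [(np.int32(61), [278.0, 214.0]), (np.int32(48), [304.0, 214.0])]
```

Both plugs are still in the basket, and the push is steady at 6–7 N. Handing in.

```bash
python3 -c "from rig import r; print(r.sign_off())"
```

```text
the job is handed in; nothing more can be done
None
```

The basket hangs in the hook with both plugs, the jaw is shut, the pin is in with its head against the jaw, and the fingers hold the jaw down at about 6–7 N; I handed it in at about 24 s, with no verdict returned.

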